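# Unlatch the parked bench lamp and hold it up

## Robot

A 6-joint arm with a two-finger parallel gripper is mounted at the origin on the work surface. World frame = base frame: x ahead of the robot, y to its left, z up, the work surface at z = 0. Lengths are in m, angles in rad, forces in N, time in s.
With the tool pointing down it reaches from about 0.375 to 0.975 m from the base axis. Payload 3.8 kg.
Tool frame: the origin (TCP) lies at the very end of the fingers, on their centre line; the grasp point (between the pads) lies behind it (bot.tcp_to_grasp is the y of the grasp point in the tool frame, in m); y points along the fingers, z is the direction in which the jaws open and shut, and the axes are right-handed (so a half turn about y gives the same grasp; the last joint's range is limited). The gripper opens to 85 mm and grips with 20 to 120 N. Pads are 22 mm wide; open, the fingers measure 114 mm over their backs; the gripper's body (76 mm by 85 mm) begins 54 mm behind the grasp point. The pads swing forward as they close: fully open they stand 13 mm farther back than shut.
Start: joints at [-1.229, 0.264, 1.604, -0, 1.274, -0.037], TCP at [0.25, -0.627, 0.207] pointing down, gripper open.
Joint ranges: [-2.63, 2.63], [-0.94, 2.18], [0.31, 2.57], [-1.31, 4.45], [0, 2.66], [-2.55, 2.55]. Speed limits (rad/s): [2.57, 2.57, 3.14, 3.14, 3.14, 3.14].

## Interface

Orientations are given as a rotation vector (axis times angle).
In Python, from workcell import bot, optics, workorder gives the robot as it stands.
- The arm moves only by the shell command python3 -m handwheel 'ROWS' [FORCE]. ROWS is JSON, a list of rows, each a list of 7 numbers: the shift along the tool's x, y, z in m, then the turn, a rotation vector about the tool's x, y, z in rad, then the opening, from 0 (shut) to 1 (fully open). A call has 1 to 8 rows; each row shifts and turns the commanded pose from where the row before left it, along the tool's axes as they then stand; what a row does not reach is not made up. A row lasts 1/8 s, in which the tool goes at most 62.5 mm and 10.7 degrees, less where a joint would pass 70% of its speed; a pose out of reach is approached as far as the arm can. A call with a gripper value outside its range is refused whole. The fingers move at their own pace and stop on an object; FORCE is the grip in N (left out, the last holds). Time passes only in rows, so rows that do not move let the fingers close. It gives the time, the measured TCP pose, the force and the opening at its end, in the units of the state.
- bot.read_state(): the state, without advancing time (a new reading comes with each control period).
- optics.read_camera(name): name is "scene" or "side" or "wrist"; returns a dict with "image" (400x640x3 uint8, red, green, blue), "z_map" (400x640 float32, m along the optical axis (not along the pixel's ray), 0 where there is no reading), "mtx" (3x3 intrinsics, pixels), "dist" ([k1, k2, p1, p2, k3] as OpenCV has them; the pictures are not rectified), "world_from_camera" (4x4, takes a point from camera to world coordinates); the wrist camera has in their place "hand_eye" (4x4, takes a point from camera to tool coordinates, whose origin is the TCP and whose axes are the tool frame's). Camera axes: x right, y down, z forward; pixel columns grow to the right and rows downward; lengths in m; the calibration is good to about 2 mm. A picture is of the moment at which its call begins: read the wrist's pose just before it.
- workorder.finish_job(): hands the job in, once; it reports no verdict.
The state is a dict: "time": time; "q": joint angles; "joint_vel": joint speeds; "joint_torque": joint torques, N m; "tool_pos": TCP position; "tcp_rot": TCP orientation; "wrist_force": force on the tool from outside, world axes, zero at the start; "torque": the same for the moment, N m; "width": opening from 0.0 (shut) to 1.0 (fully open).
Only numpy, scipy, OpenCV 4.12 (cv2) and the standard library are available. Lean on these libraries where they do the work, as an engineer would, in place of code of your own. Each camera call takes 0.05 s, during which the arm holds its last target.

## Task

Get the parked bench lamp ready for a tube change: first switch it off by pushing the sprung switch on its foot all the way down. Then take hold of the upright latch tab on the lamp's nose, pull it sideways against its spring to the end of its travel, and with it lift the lamp's nose off the ball stud by about 10 cm. The hinge will not stay up by itself, so finish still gripping the tab and holding the lamp raised and still; do not disturb the beaker, the dish or the tube rack standing around.

Things in the scene. Friction and masses are not known exactly. Their poses are not given: they have to be found in the camera images.
- bench_lamp: The lamp's foot, fixed to the bench: teal slab 28 mm thick, x -65 to +345 mm, 110 mm wide, with a 100 mm wide lobe reaching 170 mm out to -y that carries the switch. Origin on the bench under the ball stud; x runs along the lamp from nose (robot's right) to hinge (its left), y to the side the latch is pulled to (roughly towards the robot, away from the switch), z up. Place and yaw vary.
- switch_top (a point): Centre of the top of the switch: a round black push plunger, 32 mm across, upright in a 48 mm grey collar on the foot's side lobe (at x 0, y -125 mm of the foot); its top stands 54 mm above the bench and 14 mm above the collar. Moves down with the plunger.
- switch (a joint): Travel of the switch plunger, 0 = up, 0.010 m = fully down. Spring: starts to move at about 2 N, fully down at about 7 N, returns when let go.
- latch_tab (a point): Centre of the upright dark-steel latch tab on the lamp's nose, above the ball when parked: a plate 12 mm thick (y), 26 mm long (x), rising from its slide plate (top 102 mm) to 145 mm above the bench; this point is at 126 mm when parked. Clear on its y sides above the slide plate; the lamp housing (62 mm wide, top 107 mm) begins 44 mm along +x. Moves with the latch.
- latch (a joint): Sideways travel of the latch along the lamp's +y (roughly towards the robot, away from the switch), 0 = shut, 0.016 m = fully pulled to its stop. Spring: about 4 N to start, 10 N at the stop; springs shut when let go. Shut, its pawl lies under the ball and the lamp cannot rise more than a few mm; it is clear of the ball from about 0.007 m on. It must be held back while the nose leaves the ball.
- lamp_head (a joint): Angle of the lamp head (tongue), 0 = parked level on the ball, grows as the nose rises, stop at 0.9 rad. Hinge axis horizontal along the foot's y, 300 mm along +x from the ball, 85 mm above the bench, between fixed cheeks 103 mm high. Free-running: the head (about 0.5 kg, some 3 N at the tab) falls back if let go. Lifting the tab 100 mm is about 0.34 rad.
- ball (a point): Centre of the steel ball stud on the foot, ball 30 mm across, 70 mm above the bench, hidden under the nose's steel hood when parked.
- beaker: Bystander: loose glass beaker, 72 mm across, 90 mm tall; origin at the centre of its underside.
- petri_dish: Bystander: loose glass dish, 90 mm across, 14 mm tall; origin at the centre of its underside.
- tube_rack: Bystander: loose white rack, 220 x 55 mm, 132 mm tall with its four glass tubes; origin at the centre of its underside.

How it is judged:
On the way, in this order (a step that is already met when the one before it is completed fails the run):
1. the switch is pushed fully down (value of joint switch above 0.0085 m), for 0.05 s.
2. the latch is pulled sideways while the lamp is still on its ball (value of joint latch above 0.01 m and value of joint lamp_head below 0.06 rad), for 0.05 s.
3. the lamp's nose is raised clear of the ball (value of joint lamp_head above 0.25 rad), for 0.2 s.
At the end, for the whole second after the job is handed in: The lamp head is held still (under 0.08 rad/s) at more than 0.25 rad (nose some 75 mm up), by fingers that press on the lamp with more than 1 N and whose grasp point is within 40 mm of the centre of the latch tab; the switch has come back up. The program finishes while holding (value of joint lamp_head above 0.25 rad and velocity of joint lamp_head between -0.08 and 0.08 rad/s and contact force between the fingers and bench_lamp above 1 N and distance between the grasp point and latch_tab below 0.04 m and value of joint switch below 0.003 m); the arm keeps its last pose, push and grip.
It fails at once if the glass beaker is pushed more than 30 mm or tipped (distance of beaker from where it was at the start of the episode above 0.03 m or angle between beaker's own z axis and vertical above 0.6 rad).
It fails at once if the petri dish is pushed more than 30 mm or tipped (distance of petri_dish from where it was at the start of the episode above 0.03 m or angle between petri_dish's own z axis and vertical above 0.6 rad).
It fails at once if the test-tube rack is pushed more than 30 mm or tipped (distance of tube_rack from where it was at the start of the episode above 0.03 m or angle between tube_rack's own z axis and vertical above 0.5 rad).
It also fails if it takes over 48 s, if anything falls off the work surface, if the arm or the gripper's body presses on something with over 40 N, if the wrist force passes 120 N, or if a joint passes its speed limit or range.

## Working session

There is one attempt and no reset: what is moved stays moved. The work goes in short steps, Python scripts to look and compute and a shell command to move; the robot and the scene stay as the last step left them, time stands still between calls to the robot, and variables do not carry over. Pictures are saved under pics/ and viewed, and the job is handed in when it is done.

```bash
ls; mkdir -p pics; python3 - <<'E'
from workcell import bot, optics
import cv2
s=bot.read_state()
for k,v in s.items(): print(k,v)
print(bot.tcp_to_grasp)
for n in ["scene","side","wrist"]:
    c=optics.read_camera(n); cv2.imwrite(f"pics/{n}0.png",c["image"][:,:,::-1])
    print(n,c["mtx"].tolist(),c["dist"],(c.get("world_from_camera") if n!="wrist" else c["hand_eye"]))
E
```

```text
pics
time 0.0
q [-1.22889124e+00  2.64787877e-01  1.60537954e+00  1.56889207e-05
  1.27369800e+00 -3.69116438e-02]
joint_vel [-6.67442236e-04 -1.22088219e-03 -8.75281820e-04 -6.50209724e-06
 -8.73329610e-05 -7.36301253e-04]
joint_torque [-2.85460419e-04 -5.15112269e+01 -3.67309177e+01 -5.21124025e-05
  1.30571725e-02  7.18344424e-07]
tool_pos [ 0.2493607  -0.62640166  0.2053357 ]
tcp_rot [-0.38649129  2.01662203 -2.01201002]
wrist_force [-0.16038677 -0.0159556  -0.25380096]
torque [ 0.02659617 -0.01215285  0.04537911]
width 1.0007661595411923
-0.0187
scene [[417.54706590091723, 0.0, 322.0003392047065], [0.0, 417.54706590091723, 205.15899062963396], [0.0, 0.0, 1.0]] [-0.04676321  0.          0.          0.          0.        ] [[ 0.60106101  0.67950326 -0.42071485  0.97253308]
 [ 0.79917475 -0.51545639  0.309232   -0.36249537]
 [-0.00673601 -0.52209198 -0.85286259  0.89511307]
 [ 0.          0.          0.          1.        ]]
side [[414.73441449561307, 0.0, 319.95350044726905], [0.0, 414.73441449561307, 190.12861049846316], [0.0, 0.0, 1.0]] [-0.10973895  0.          0.          0.          0.        ] [[ 0.69467992 -0.41580638  0.5869624   0.09322065]
 [-0.71926476 -0.39151402  0.573912   -0.54891695]
 [-0.00883226 -0.82086651 -0.5710518   0.59140869]
 [ 0.          0.          0.          1.        ]]
wrist [[359.0161645229995, 0.0, 320.1015433013669], [0.0, 359.0161645229995, 199.2078013638033], [0.0, 0.0, 1.0]] [-0.08044048  0.          0.          0.          0.        ] [[-3.55946557e-04  9.63553767e-01  2.67514509e-01 -6.70443072e-02]
 [ 3.91150506e-05 -2.67514512e-01  9.63553831e-01 -1.67323001e-01]
 [ 9.99999936e-01  3.53437512e-04  5.75314152e-05  7.73199640e-04]
 [ 0.00000000e+00  0.00000000e+00  0.00000000e+00  1.00000000e+00]]
```

View pics/scene0.png

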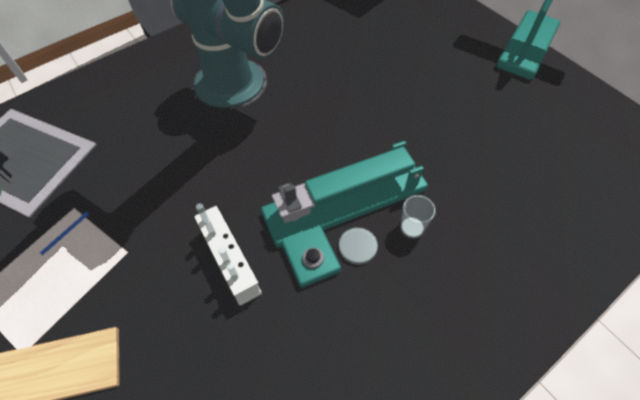

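View pics/side0.png

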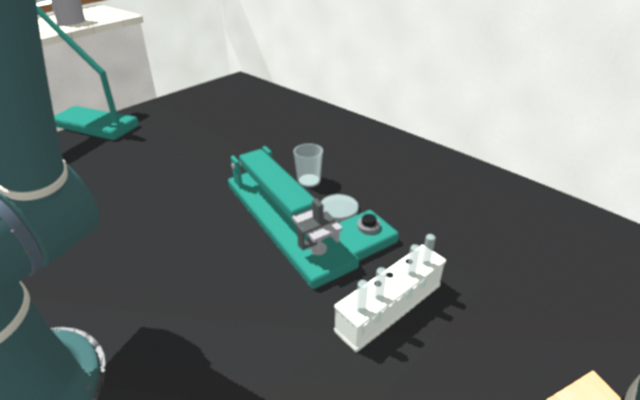

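View pics/wrist0.png

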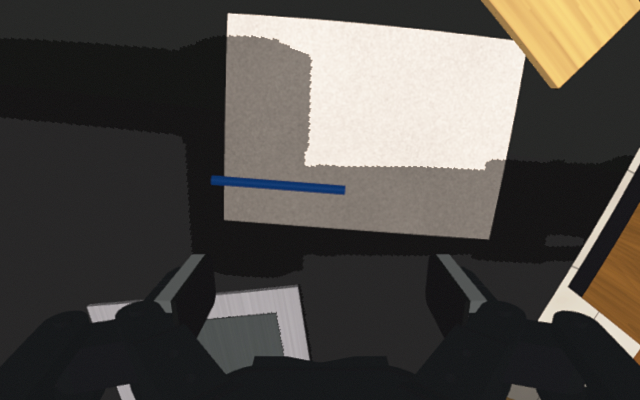

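The scene view shows the lamp with its tab near (289,192), the plunger near (313,255), the rack around (228,255), the dish at (358,246) and the beaker at (418,215). In the side view the tab is near (319,210) and the plunger near (369,221). Next I'll measure these.

```bash
cat > h.py <<'E'
import numpy as np, cv2
from workcell import bot, optics
from scipy.spatial.transform import Rotation as R
def cam(n):
    s=bot.read_state(); c=optics.read_camera(n)
    if n=="wrist":
        T=np.eye(4);T[:3,:3]=R.from_rotvec(s["tcp_rot"]).as_matrix();T[:3,3]=s["tool_pos"]
        c["W"]=T@c["hand_eye"]
    else: c["W"]=np.array(c["world_from_camera"])
    return c
def ray(c,uv):
    p=cv2.undistortPoints(np.array(uv,float).reshape(-1,1,2),c["mtx"],c["dist"])[:,0]
    d=np.c_[p,np.ones(len(p))]@c["W"][:3,:3].T
    return c["W"][:3,3],d
def onplane(c,uv,z):
    o,d=ray(c,uv); t=(z-o[2])/d[:,2]; return o+d*t[:,None]
def cloud(c):
    v,u=np.mgrid[0:400,0:640]; uv=np.c_[u.ravel(),v.ravel()]
    o,d=ray(c,uv); return (o+d*c["z_map"].ravel()[:,None]).reshape(400,640,3)
def project(c,P):
    M=np.linalg.inv(c["W"]); return cv2.projectPoints(np.array(P,float).reshape(-1,1,3),cv2.Rodrigues(M[:3,:3])[0],M[:3,3],c["mtx"],c["dist"])[0][:,0]
def tri(obs):
    A=np.zeros((3,3));b=np.zeros(3)
    for c,uv in obs:
        o,d=ray(c,[uv]);d=d[0]/np.linalg.norm(d[0]);Q=np.eye(3)-np.outer(d,d);A+=Q;b+=Q@o
    return np.linalg.solve(A,b)
E
python3 - <<'E'
from h import *
for n,box in (("scene",(180,120,460,320)),("side",(210,130,460,360))):
    c=cam(n); im=c["image"][:,:,::-1]; P=cloud(c)
    x0,y0,x1,y1=box
    cv2.imwrite(f"pics/{n}_z1.png",cv2.resize(np.ascontiguousarray(im[y0:y1,x0:x1]),None,fx=2.5,fy=2.5,interpolation=cv2.INTER_CUBIC))
    hsv=cv2.cvtColor(np.ascontiguousarray(im),cv2.COLOR_BGR2HSV)
    teal=(hsv[...,0]>75)&(hsv[...,0]<100)&(hsv[...,1]>120)&(hsv[...,2]>50)
    z=P[...,2]; rg=(np.hypot(P[...,0],P[...,1])>.3)&(np.hypot(P[...,0],P[...,1])<1.0)&(c["z_map"]>0)
    for nm,m in (("foot",teal&rg&(abs(z-.028)<.005)),("housing",teal&rg&(abs(z-.107)<.006)),("tabtop",rg&(z>.115)&(z<.16)&(hsv[...,1]<80)),):
        m=m.copy(); 
        k,l,st,ce=cv2.connectedComponentsWithStats(m.astype(np.uint8))
        for i in range(1,k):
            if st[i,4]>15:
                q=P[l==i]; r=cv2.minAreaRect((q[:,:2]*1000).astype(np.float32))
                print(n,nm,st[i,4],ce[i].round(1),q.mean(0).round(4),r)
    for uv in ([(313,257),(289,190)] if n=="scene" else [(369,218),(319,210)]):
        print(n,uv,P[uv[1],uv[0]].round(4))
E
```

```text
scene foot 164 [518.6  66.8] [0.5113 0.7396 0.0287] ((500.1883544921875, 752.230712890625), (119.49394226074219, 60.25811004638672), 26.494888305664062)
scene foot 4408 [325.4 225.1] [ 0.5931 -0.0717  0.028 ] ((616.4976806640625, -3.6217498779296875), (400.6122741699219, 224.71707153320312), 75.65889739990234)
scene housing 23 [529.3  39.8] [0.4958 0.7621 0.1079] ((495.4675598144531, 761.2333984375), (19.631526947021484, 10.985113143920898), 26.633760452270508)
scene housing 2020 [353.  175.4] [0.5625 0.0304 0.1068] ((567.0839233398438, 48.613121032714844), (257.573974609375, 63.113468170166016), 76.88919830322266)
scene tabtop 138 [290.2 191.9] [ 0.5287 -0.1217  0.1352] ((525.9539794921875, -120.25166320800781), (26.19361686706543, 13.509210586547852), 74.70606994628906)
scene tabtop 66 [199.8 208.5] [ 0.4414 -0.2995  0.1276] ((440.0921936035156, -298.8925476074219), (15.580411911010742, 13.72354507446289), 47.36014175415039)
scene tabtop 70 [207.1 222.5] [ 0.4813 -0.3036  0.1273] ((479.3193359375, -302.9296875), (14.695075035095215, 14.401814460754395), 25.633487701416016)
scene ta
[... 1342 characters left out ...]
1 [429.7 240. ] [ 0.5923 -0.318   0.1262] ((594.39990234375, -316.99261474609375), (14.459712028503418, 14.192602157592773), 2.7858541011810303)
side tabtop 119 [414.9 250.8] [ 0.5531 -0.3142  0.126 ] ((555.487548828125, -312.8330078125), (15.264150619506836, 15.776529312133789), 22.030471801757812)
side tabtop 131 [381.  274.1] [ 0.4736 -0.3053  0.1265] ((475.2546691894531, -304.21234130859375), (13.51856803894043, 15.688688278198242), 5.140408992767334)
side tabtop 137 [362.3 287.1] [ 0.4338 -0.3011  0.1264] ((435.5350341796875, -300.005126953125), (14.40339183807373, 15.333488464355469), 67.66535186767578)
side (369, 218) [ 0.6442 -0.1517  0.0524]
side (319, 210) [ 0.5156 -0.133   0.1354]
```

```bash
cat >> h.py <<'E'
def pose():
    s=bot.read_state(); return np.array(s["tool_pos"]),R.from_rotvec(s["tcp_rot"]),s
def target(yaw,sign=1,tilt=0):
    # lamp axes
    lx=np.array([np.cos(yaw),np.sin(yaw),0]);ly=np.array([-np.sin(yaw),np.cos(yaw),0])
    y=np.array([0,0,-1.]);z=sign*ly
    M=np.c_[np.cross(y,z),y,z]
    return R.from_rotvec(-tilt*ly)*R.from_matrix(M)
def delta(p,Rt=None,step=.05):
    p0,R0,s=pose(); d=R0.inv().apply(np.array(p)-p0); print("t",round(s["time"],2),"pos",p0.round(4),"tool shift",d.round(4),"F",np.round(s["wrist_force"],1),"w",round(s["width"],3))
    if Rt is not None: print("turn about tool axes",(R0.inv()*Rt).as_rotvec().round(4))
E
python3 - <<'E'
from h import *
p,Rr,s=pose(); print(Rr.as_matrix().round(3))
for sg in(1,-1): delta([.648,-.151,.25],target(np.radians(76.4),sg))
E
```

```text
[[-0.929 -0.     0.37 ]
 [-0.37   0.001 -0.929]
 [-0.    -1.    -0.001]]
t 0.25 pos [ 0.2495 -0.6268  0.206 ] tool shift [-0.5462 -0.0437 -0.2947] F [ 0.2 -0.6  0.1] w 1.004
turn about tool axes [7.000e-04 2.187e+00 1.200e-03]
t 0.25 pos [ 0.2495 -0.6268  0.206 ] tool shift [-0.5462 -0.0437 -0.2947] F [ 0.2 -0.6  0.1] w 1.004
turn about tool axes [ 1.000e-03 -9.546e-01 -6.000e-04]
```

View pics/side_z1.png

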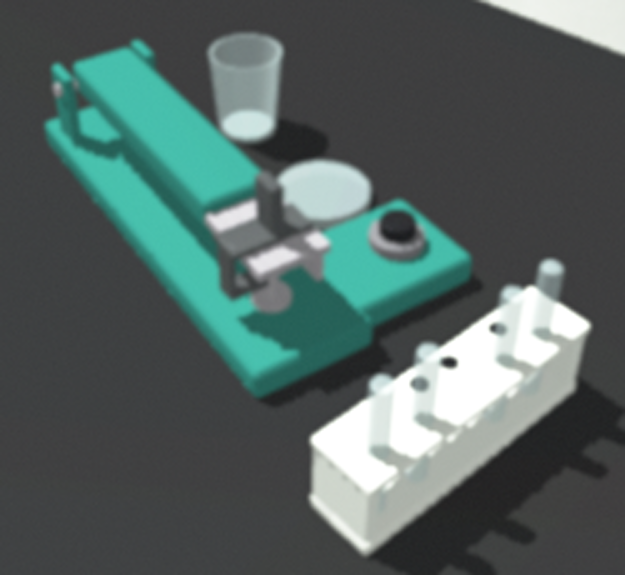

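View pics/scene_z1.png

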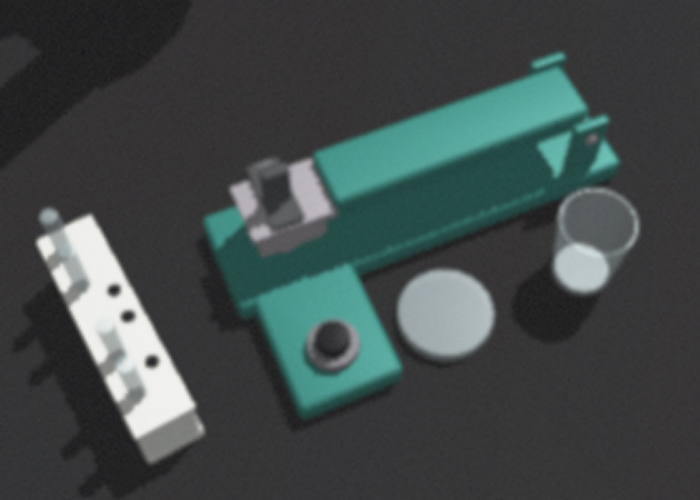

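```bash
python3 -m handwheel '[[0,-0.01,0,0,-0.159,0,0],[0,-0.01,0,0,-0.159,0,0],[0,-0.01,0,0,-0.159,0,0],[0,-0.01,0,0,-0.159,0,0],[0,-0.005,0,0,-0.159,0,0],[0,0,0,0,-0.159,0,0],[0,0,0,0,0,0,0]]' 40; python3 - <<'E'
from h import *
delta([.648,-.151,.25],target(np.radians(76.4),-1))
E
```

```text
time: 1.12
tool_pos: [0.2496, -0.6271, 0.2516]
tcp_rot: [-1.086, 1.384, -1.383]
wrist_force: [0.0, 0.4, 0.4]
width: -0.004
t 1.12 pos [ 0.2496 -0.6271  0.2516] tool shift [-0.557   0.0016  0.274 ] F [0.  0.4 0.4] w -0.004
turn about tool axes [ 0.0001 -0.0023 -0.0001]
```

```bash
python3 -m handwheel '[[-0.05,0,0.0246,0,0,0,0],[-0.05,0,0.0246,0,0,0,0],[-0.05,0,0.0246,0,0,0,0],[-0.05,0,0.0246,0,0,0,0],[-0.05,0,0.0246,0,0,0,0],[-0.05,0,0.0246,0,0,0,0],[-0.05,0,0.0246,0,0,0,0],[-0.05,0,0.0246,0,0,0,0]]'; python3 -m handwheel '[[-0.04,0,0.0246,0,0,0,0],[-0.04,0,0.02,0,0,0,0],[-0.03,0,0.0132,0,0,0,0],[0,0,0,0,0,0,0],[0,0,0,0,0,0,0]]'; python3 - <<'E'
from h import *
delta([.648,-.151,.25],target(np.radians(76.4),-1))
c=cam("wrist"); cv2.imwrite("pics/w1.png",c["image"][:,:,::-1])
print(project(c,[[.648,-.151,.054],[.524,-.121,.145]]))
E
```

```text
time: 2.12
tool_pos: [0.5361, -0.2833, 0.2516]
tcp_rot: [-1.085, 1.385, -1.385]
wrist_force: [0.3, -1.5, -0.3]
width: 0.001
time: 2.75
tool_pos: [0.6168, -0.1919, 0.2514]
tcp_rot: [-1.087, 1.384, -1.383]
wrist_force: [-0.8, -0.4, -0.3]
width: -0.002
t 2.75 pos [ 0.6168 -0.1919  0.2514] tool shift [-0.0471  0.0013  0.0206] F [-0.8 -0.4 -0.3] w -0.002
turn about tool axes [ 0.0008 -0.0018  0.0006]
[[341.10979063 120.31251757]
 [179.9271127  128.04540548]]
```

View pics/w1.png

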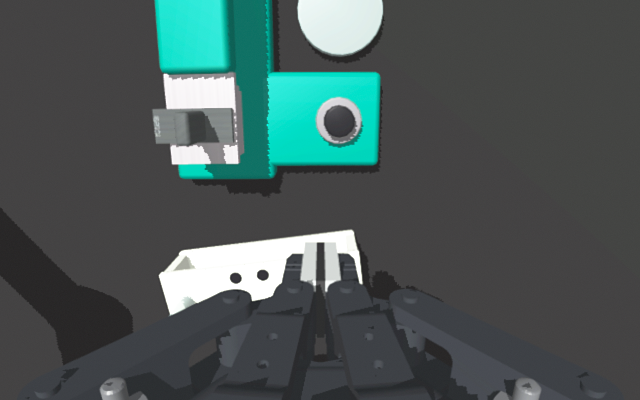

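The wrist view puts the plunger at (339,121), against a prediction of (341,120). The tab is around (178,126). I'll refine both.

```bash
python3 - <<'E'
from h import *
c=cam("wrist"); im=np.ascontiguousarray(c["image"][:,:,::-1]); g=cv2.cvtColor(im,cv2.COLOR_BGR2GRAY)
m=np.zeros_like(g); m[95:147,312:366]=(g[95:147,312:366]<75)
k,l,st,ce=cv2.connectedComponentsWithStats(m); 
for i in range(1,k):
    if st[i,4]>50: print(st[i],ce[i],onplane(c,[ce[i]],.054).round(4))
P=cloud(c); z=P[...,2]
sel=(z>.11)&(z<.15); sel[:, :120]=0; sel[:80]=0; sel[170:]=0; sel[:,260:]=0
q=P[sel]; print(len(q),q.mean(0),cv2.minAreaRect((q[:,:2]*1000).astype(np.float32)))
t=P[sel&(z>.141)]; print(len(t),t.mean(0), cv2.minAreaRect((t[:,:2]*1000).astype(np.float32)))
delta([.648,-.151,.25])
E
```

```text
[325 107  30  30 626] [339.80670927 122.62460064] [[ 0.6461 -0.1534  0.054 ]]
926 [ 0.52748417 -0.12196071  0.13652563] ((524.9950561523438, -121.74456787109375), (25.769180297851562, 12.698646545410156), 78.37958526611328)
522 [ 0.52556392 -0.12149069  0.14465064] ((524.9950561523438, -121.74456787109375), (25.769180297851562, 12.698646545410156), 78.37958526611328)
t 2.85 pos [ 0.6166 -0.1925  0.2516] tool shift [-0.0478  0.0015  0.0207] F [ 0.1 -0.1  0.4] w 0.0
```

```bash
python3 -m handwheel '[[-0.03,0,0.01,0,0,0,0],[-0.016,0.02,0.0095,0,0,0,0],[0,0.04,0,0,0,0,0],[0,0.05,0,0,0,0,0],[0,0.04,0,0,0,0,0],[0,0.02,0,0,0,0,0],[0,0.01,0,0,0,0,0],[0,0,0,0,0,0,0]]'; python3 - <<'E'
from h import *
delta([.6463,-.1525,.054],target(np.radians(76.4),-1))
c=cam("wrist"); cv2.imwrite("pics/w2.png",c["image"][:,:,::-1])
E
```

```text
time: 3.85
tool_pos: [0.6474, -0.1517, 0.0719]
tcp_rot: [-1.087, 1.382, -1.383]
wrist_force: [-0.1, 0.5, 0.3]
width: 0.001
t 3.85 pos [ 0.6474 -0.1517  0.0719] tool shift [ 0.001   0.0179 -0.0009] F [-0.1  0.5  0.3] w 0.001
turn about tool axes [-0.0003 -0.0009  0.0001]
```

View pics/w2.png

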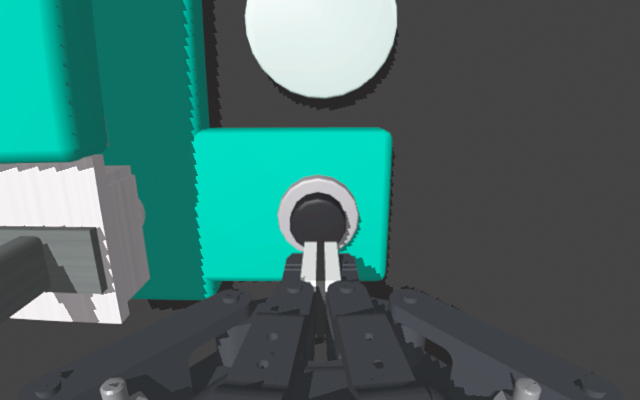

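The fingertips at (320,243) are over the plunger, whose centre is at (318,222). Pushing next.

```bash
python3 -m handwheel '[[0,0.012,0,0,0,0,0],[0,0.008,0,0,0,0,0],[0,0.003,0,0,0,0,0],[0,0,0,0,0,0,0]]'; python3 -m handwheel '[[0,0.003,0,0,0,0,0],[0,0.0015,0,0,0,0,0],[0,0,0,0,0,0,0]]';python3 -m handwheel '[[0,0.001,0,0,0,0,0],[0,0,0,0,0,0,0]]'
```

```text
time: 4.4
tool_pos: [0.6468, -0.1513, 0.0482]
tcp_rot: [-1.088, 1.383, -1.382]
wrist_force: [-0.1, -0.3, -0.5]
width: -0.002
time: 4.78
tool_pos: [0.647, -0.1514, 0.0441]
tcp_rot: [-1.087, 1.383, -1.382]
wrist_force: [0.1, 0.3, 0.5]
width: 0.002
time: 5.03
tool_pos: [0.647, -0.1514, 0.0431]
tcp_rot: [-1.087, 1.382, -1.382]
wrist_force: [0.8, 0.1, 0.3]
width: 0.002
```

There is no force at z = 43 mm, which I didn't expect, so I'll look.

```bash
python3 - <<'E'
from h import *
c=cam("wrist"); cv2.imwrite("pics/w3.png",c["image"][:,:,::-1])
a=c["image"][:,:,::-1]
c=cam("scene"); b=c["image"][:,:,::-1]; b=cv2.resize(np.ascontiguousarray(b[140:300,220:420]),None,fx=3,fy=3)
cv2.imwrite("pics/s3.png",b)
s=cam("side"); b=s["image"][:,:,::-1]; b=cv2.resize(np.ascontiguousarray(b[150:290,300:460]),None,fx=4,fy=4)
cv2.imwrite("pics/d3.png",b)
print(bot.read_state()["wrist_force"])
E
```

```text
[-0.2470422   0.39375489 -0.96210947]
```

View pics/w3.png

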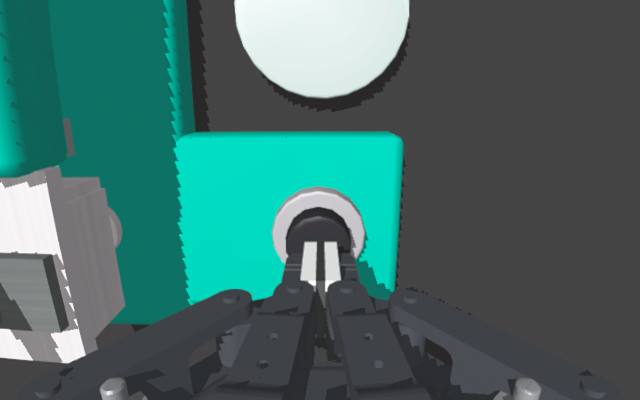

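View pics/d3.png

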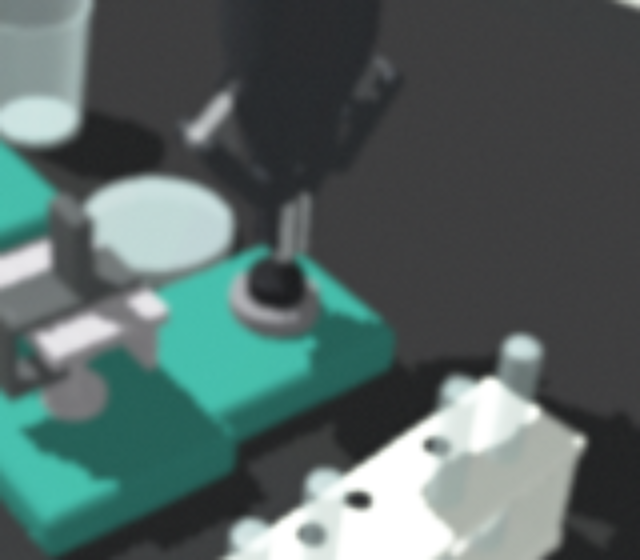

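View pics/s3.png

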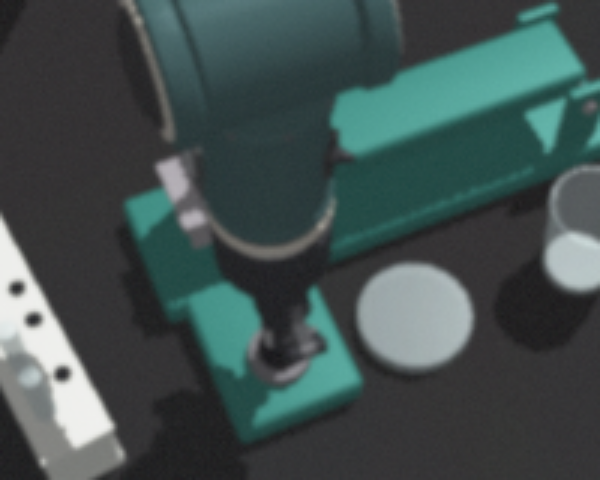

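```bash
python3 - <<'E'
from h import *
c=cam("wrist"); P=cloud(c); p0,R0,s=pose()
print(p0)
for uv in [(310,244),(331,244),(309,252),(318,212),(318,225),(318,236),(318,195),(305,232),(296,235),(318,160),(281,235),(360,240),(318,243)]:
    q=P[uv[1],uv[0]]; print(uv,q.round(4),R0.inv().apply(q-p0).round(4))
s=cam("side"); P=cloud(s)
for u,v in [(365,222),(370,222),(373,211),(377,211),(368,216),(375,216),(362,228),(374,205)]: print((u,v),P[v,u].round(4))
print(project(s,[p0,[.6465,-.152,.054],[.6465,-.152,.044]]),project(c,[p0]))
E
```

```text
[ 0.64711189 -0.15144918  0.04321237]
(310, 244) [ 0.6455 -0.1406  0.075 ] [-0.0101 -0.0318 -0.0041]
(331, 244) [ 0.6538 -0.143   0.074 ] [-0.0097 -0.0308  0.0045]
(309, 252) [ 0.6453 -0.141   0.0821] [-0.0098 -0.0389 -0.0043]
(318, 212) [ 0.6499 -0.1357  0.0502] [-0.016 -0.007 -0.001]
(318, 225) [ 0.6487 -0.1408  0.0537] [-0.0108 -0.0105 -0.001 ]
(318, 236) [ 0.6476 -0.1455  0.0552] [-0.0059 -0.0119 -0.001 ]
(318, 195) [ 0.6512 -0.1303  0.0403] [-0.0215  0.0029 -0.001 ]
(305, 232) [ 0.6421 -0.1425  0.0543] [-0.0075 -0.0111 -0.007 ]
(296, 235) [ 0.6377 -0.1428  0.0547] [-0.0062 -0.0115 -0.0112]
(318, 160) [ 0.6547 -0.1153  0.0283] [-0.0369  0.0149 -0.0011]
(281, 235) [ 0.628  -0.1462  0.0404] [-0.0006  0.0028 -0.0198]
(360, 240) [ 0.6664 -0.1587  0.0394] [0.0025 0.0038 0.0204]
(318, 243) [ 0.6485 -0.142   0.0725] [-0.0096 -0.0293 -0.0008]
(365, 222) [ 0.6301 -0.1526  0.0506]
(370, 222) [ 0.6367 -0.1604  0.051 ]
(373, 211) [ 0.6414 -0.1623  0.0779]
(377, 211) [ 7.318e-01 -1.099e-01 -7.000e-04]
(368, 216) [ 0.6485 -0.1457  0.0519]
(375, 216) [ 0.6867 -0.1368  0.025 ]
(362, 228) [ 0.6217 -0.1522  0.0394]
(374, 205) [ 0.6414 -0.1635  0.0937]
[[369.50909186 220.73602084]
 [369.8493645  216.94507025]
 [369.55633065 220.69138045]] [[320.10151922 238.24264014]]
```

Depth shows the plunger still at 54 mm. The finger ends sit visibly above it, roughly 20–30 mm short of the nominal TCP. I'll go down in small steps until I feel contact.

```bash
for i in 1 2 3; do python3 -m handwheel '[[0,0.002,0,0,0,0,0],[0,0.001,0,0,0,0,0],[0,0,0,0,0,0,0]]' | grep -E "pos|force"; done
```

```text
tool_pos: [0.6469, -0.1514, 0.0399]
wrist_force: [0.3, -0.5, 0.5]
tool_pos: [0.6469, -0.1514, 0.0369]
wrist_force: [0.6, 0.3, 0.2]
tool_pos: [0.647, -0.1514, 0.034]
wrist_force: [0.6, -0.0, -0.5]
```

```bash
python3 - <<'E'
from h import *
c=cam("wrist"); P=cloud(c); p0,R0,s=pose(); print(s)
cv2.imwrite("pics/w4.png",np.ascontiguousarray(cv2.resize(c["image"][180:320,240:400,::-1],None,fx=4,fy=4)))
T=R0.inv().apply((P-p0).reshape(-1,3)).reshape(P.shape)
for r in range(205,300,5): print(r,P[r,311].round(4),T[r,311].round(4))
s=cam("side"); b=s["image"][:,:,::-1]; cv2.imwrite("pics/d4.png",cv2.resize(np.ascontiguousarray(b[150:250,320:440]),None,fx=5,fy=5))
E
```

```text
{'time': 6.45, 'q': array([-2.67401106e-01,  3.92647070e-01,  1.77298419e+00,  1.02439282e-05,
        9.76133706e-01, -2.93774222e-02]), 'joint_vel': array([-0.00062186, -0.00135344, -0.00070304, -0.00210815, -0.00083007,
        0.00039308]), 'joint_torque': array([-1.97574642e-03, -5.33655131e+01, -3.17681944e+01, -4.07128675e-05,
        3.06842769e-03,  1.09578752e-05]), 'tool_pos': array([ 0.64699238, -0.15143064,  0.03409433]), 'tcp_rot': array([-1.08716512,  1.38250482, -1.38225234]), 'wrist_force': array([-0.43627732, -1.57969729, -0.51290865]), 'torque': array([ 0.01060202, -0.00767374,  0.03114729]), 'width': 0.0018979792917833628}
205 [ 0.6473 -0.1318  0.0403] [-0.0192 -0.0062 -0.0043]
210 [ 0.6468 -0.1339  0.0413] [-0.017  -0.0072 -0.0043]
215 [ 0.6464 -0.1358  0.0425] [-0.015  -0.0085 -0.0043]
220 [ 0.6466 -0.1359  0.0498] [-0.015  -0.0157 -0.0041]
225 [ 0.6463 -0.1371  0.0528] [-0.0137 -0.0187 -0.004 ]
230 [ 0.6459 -0.1389  0.0543] [-0.012  -0.0202 -0.004 ]
235 [ 0.6453 -0.1414  0.0535] [-0.0093 -0.0194 -0.004 ]
240 [ 0.6449 -0.1432  0.0547] [-0.0075 -0.0207 -0.004 ]
245 [ 0.6456 -0.1413  0.0654] [-0.0096 -0.0313 -0.0037]
250 [ 0.646  -0.1406  0.072 ] [-0.0102 -0.0379 -0.0036]
255 [ 0.646  -0.1408  0.0765] [-0.0102 -0.0424 -0.0034]
260 [ 0.6461 -0.1411  0.0802] [-0.0098 -0.0461 -0.0034]
265 [ 0.6462 -0.141   0.0846] [-0.0099 -0.0505 -0.0032]
270 [ 0.6464 -0.1405  0.0896] [-0.0105 -0.0555 -0.0031]
275 [ 0.6465 -0.1405  0.0933] [-0.0105 -0.0592 -0.003 ]
280 [ 0.6466 -0.1407  0.0965] [-0.0104 -0.0624 -0.0029]
285 [ 0.6469 -0.14    0.101 ] [-0.011  -0.0669 -0.0028]
290 [ 0.6469 -0.1401  0.104 ] [-0.011  -0.0699 -0.0027]
295 [ 0.6471 -0.1398  0.1076] [-0.0114 -0.0735 -0.0027]
```

View pics/w4.png

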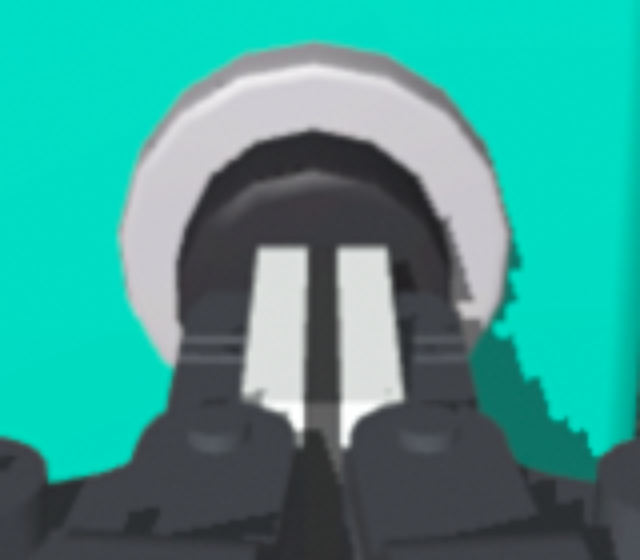

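View pics/d4.png

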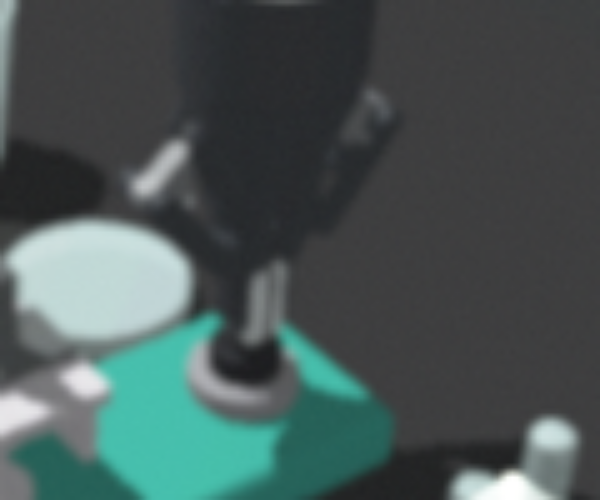

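```bash
for i in 1 2 3; do python3 -m handwheel '[[0,0.002,0,0,0,0,0],[0,0.001,0,0,0,0,0],[0,0,0,0,0,0,0]]' | grep -E "pos|force"; done
```

```text
tool_pos: [0.6469, -0.1514, 0.031]
wrist_force: [-1.4, -1.0, -0.7]
tool_pos: [0.6473, -0.1515, 0.0285]
wrist_force: [-0.3, 0.8, 1.8]
tool_pos: [0.6473, -0.1515, 0.0254]
wrist_force: [-0.1, -0.2, 4.1]
```

```bash
for i in 1 2; do python3 -m handwheel '[[0,0.002,0,0,0,0,0],[0,0.001,0,0,0,0,0],[0,0,0,0,0,0,0]]' | grep -E "pos|force"; done;  python3 -m handwheel '[[0,0.001,0,0,0,0,0],[0,0,0,0,0,0,0]]' | grep -E "pos|force"
```

```text
tool_pos: [0.6473, -0.1515, 0.0224]
wrist_force: [-0.2, -0.4, 5.8]
tool_pos: [0.6473, -0.1515, 0.0197]
wrist_force: [-1.2, 0.5, 6.8]
tool_pos: [0.6474, -0.1515, 0.0194]
wrist_force: [-2.6, 0.0, 9.6]
```

```bash
python3 -m handwheel '[[0,0.001,0,0,0,0,0],[0,0,0,0,0,0,0],[0,0,0,0,0,0,0]]' | grep -E "pos|force"; python3 - <<'E'
from h import *
c=cam("wrist"); P=cloud(c); print([P[r,318,2].round(4) for r in range(190,246,6)])
E
```

```text
tool_pos: [0.6474, -0.1515, 0.0193]
wrist_force: [-4.6, 1.0, 13.8]
[np.float64(0.0285), np.float64(0.0284), np.float64(0.037), np.float64(0.0403), np.float64(0.0406), np.float64(0.0398), np.float64(0.0433), np.float64(0.0443), np.float64(0.0451), np.float64(0.0513)]
```

The plunger is fully down: its top is at 44 mm and I felt the hard stop. Contact shows the real fingertips lie about 25 mm behind the reported TCP, so I'll allow for that. Next I'll rise and move above the tab with the gripper opened.

```bash
python3 -m handwheel '[[0,-0.03,0,0,0,0,0],[0,-0.05,0,0,0,0,0],[0,-0.06,0,0,0,0,0.6],[0,-0.04,0,0,0,0,0.6],[0,-0.01,-0.03,0,0,0,0.6],[0,0,-0.045,0,0,0,0.6],[0,0,-0.03,0,0,0,0.6],[0,0,0,0,0,0,0.6]]'; python3 - <<'E'
from h import *
delta([.525,-.1217,.22],target(np.radians(76.4),-1))
c=cam("wrist"); cv2.imwrite("pics/w5.png",c["image"][:,:,::-1]);P=cloud(c); z=P[...,2]
sel=(z>.138)&(z<.150); k,l,st,ce=cv2.connectedComponentsWithStats(sel.astype(np.uint8))
for i in range(1,k):
    if st[i,4]>200:
        q=P[l==i]; print(st[i],q.mean(0).round(4),cv2.minAreaRect((q[:,:2]*1000).astype(np.float32)))
sel=(z>.104)&(z<.110);k,l,st,ce=cv2.connectedComponentsWithStats(sel.astype(np.uint8))
for i in range(1,k):
    if st[i,4]>1000:
        q=P[l==i]; print(st[i],q.mean(0).round(4),cv2.minAreaRect((q[:,:2]*1000).astype(np.float32)))
E
```

```text
time: 10.05
tool_pos: [0.5428, -0.1261, 0.2062]
tcp_rot: [-1.088, 1.384, -1.381]
wrist_force: [-0.2, -0.3, -0.5]
width: 0.601
t 10.05 pos [ 0.5428 -0.1261  0.2062] tool shift [-0.     -0.0138 -0.0184] F [-0.2 -0.3 -0.5] w 0.601
turn about tool axes [ 0.002  -0.0007 -0.0001]
[284 183  19  39 668] [ 0.5252 -0.121   0.1444] ((524.815673828125, -121.58438110351562), (25.364784240722656, 12.067112922668457), 76.0616683959961)
[  250     0    88   132 10799] [ 0.546  -0.033   0.1069] ((545.6055908203125, -34.4941520690918), (90.29756927490234, 60.466697692871094), 76.4024658203125)
```

View pics/w5.png

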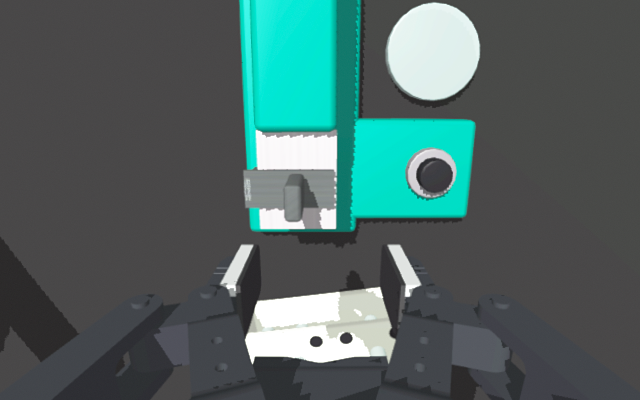

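Tab top at (293,197) in the wrist picture gives (0.525, -0.1215) and yaw 76.4°, with the plunger back up. Centring over the tab and descending.

```bash
python3 -m handwheel '[[0,0,-0.0185,0,0,0,0.6],[0,0.02,0,0,0,0,0.6],[0,0.03,0,0,0,0,0.6],[0,0.03,0,0,0,0,0.6],[0,0.02,0,0,0,0,0.6],[0,0.01,0,0,0,0,0.6],[0,0,0,0,0,0,0.6]]'; python3 - <<'E'
from h import *
delta([.525,-.1215,.085],target(np.radians(76.4),-1))
c=cam("wrist"); cv2.imwrite("pics/w6.png",c["image"][:,:,::-1])
P=cloud(c); z=P[...,2]
sel=(z>.138)&(z<.150); k,l,st,ce=cv2.connectedComponentsWithStats(sel.astype(np.uint8))
for i in range(1,k):
    if st[i,4]>200:
        q=P[l==i]; print(st[i],q.mean(0).round(4),cv2.minAreaRect((q[:,:2]*1000).astype(np.float32)))
E
```

```text
time: 10.98
tool_pos: [0.5263, -0.1221, 0.0957]
tcp_rot: [-1.089, 1.384, -1.381]
wrist_force: [0.8, -0.7, -0.5]
width: 0.603
t 10.97 pos [ 0.5263 -0.1221  0.0957] tool shift [-0.0003  0.0107 -0.0013] F [ 0.8 -0.7 -0.5] w 0.603
turn about tool axes [ 0.0025 -0.0007 -0.0001]
[ 299  248   33   68 2059] [ 0.5252 -0.1199  0.1443] ((524.7302856445312, -121.26693725585938), (26.02204704284668, 11.971985816955566), 76.71243286132812)
[210 254  46  68 814] [ 0.499  -0.111   0.1443] ((500.2853088378906, -114.87666320800781), (14.181918144226074, 22.852928161621094), 23.268930435180664)
[385 254  46  69 822] [ 0.5559 -0.1247  0.1442] ((553.1007690429688, -127.51002502441406), (23.107755661010742, 13.935382843017578), 39.30076599121094)
```

View pics/w6.png

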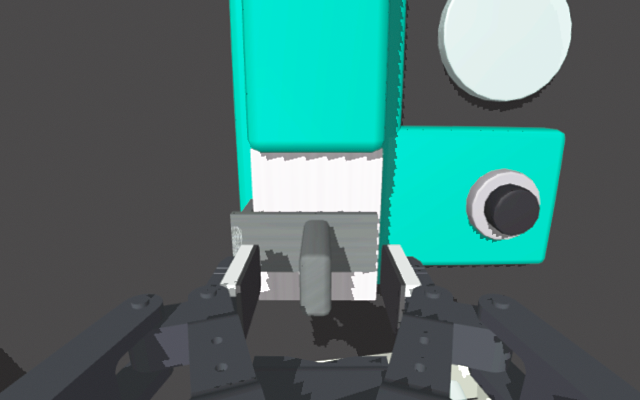

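The tab is centred between the open fingers at (316,265). Lowering 10 mm and closing.

```bash
python3 -m handwheel '[[0,0.01,-0.001,0,0,0,0.6],[0,0,0,0,0,0,0.4],[0,0,0,0,0,0,0.2],[0,0,0,0,0,0,0],[0,0,0,0,0,0,0],[0,0,0,0,0,0,0],[0,0,0,0,0,0,0]]' 60; python3 - <<'E'
from h import *
delta([.525,-.1215,.085],target(np.radians(76.4),-1))
c=cam("wrist"); cv2.imwrite("pics/w7.png",c["image"][:,:,::-1])
E
```

```text
time: 11.9
tool_pos: [0.5247, -0.1218, 0.0877]
tcp_rot: [-1.089, 1.385, -1.381]
wrist_force: [-5.5, 2.2, 4.3]
width: 0.13
t 11.9 pos [ 0.5247 -0.1218  0.0877] tool shift [-0.0003  0.0027  0.0003] F [-5.5  2.2  4.3] w 0.13
turn about tool axes [ 0.0028 -0.0005  0.0001]
```

View pics/w7.png

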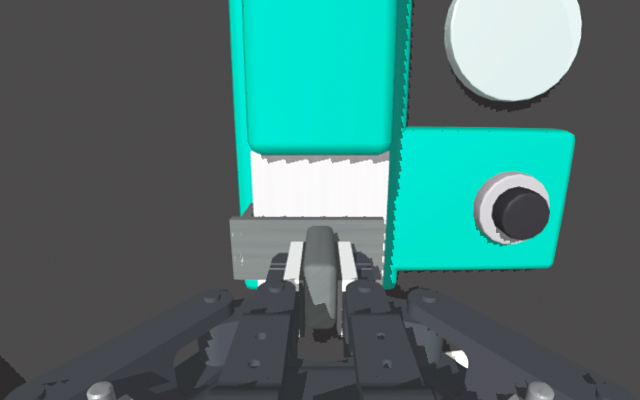

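The tab is gripped, at 11–12 mm of opening. Now I'll pull sideways (tool −z).

```bash
python3 -m handwheel '[[0,0,-0.003,0,0,0,0],[0,0,-0.003,0,0,0,0],[0,0,-0.003,0,0,0,0],[0,0,-0.003,0,0,0,0],[0,0,0,0,0,0,0]]' 80;  python3 -m handwheel '[[0,0,-0.002,0,0,0,0],[0,0,-0.001,0,0,0,0],[0,0,0,0,0,0,0]]'; python3 - <<'E'
from h import *
delta([.525,-.1215,.085],target(np.radians(76.4),-1))
c=cam("wrist"); cv2.imwrite("pics/w8.png",c["image"][:,:,::-1])
E
```

```text
time: 12.58
tool_pos: [0.5168, -0.1198, 0.0881]
tcp_rot: [-1.083, 1.378, -1.385]
wrist_force: [7.0, -1.7, -1.6]
width: 0.128
time: 12.95
tool_pos: [0.5145, -0.1193, 0.0884]
tcp_rot: [-1.083, 1.377, -1.386]
wrist_force: [7.5, -2.1, -2.9]
width: 0.133
t 12.95 pos [ 0.5145 -0.1193  0.0884] tool shift [-0.0003  0.0034  0.0107] F [ 7.5 -2.1 -2.9] w 0.133
turn about tool axes [-0.0067 -0.0007  0.    ]
```

View pics/w8.png

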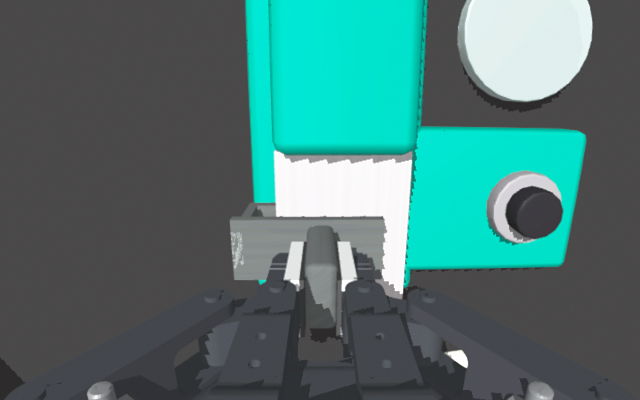

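```bash
for i in 1 2; do python3 -m handwheel '[[0,0,-0.002,0,0,0,0],[0,0,-0.001,0,0,0,0],[0,0,0,0,0,0,0]]'|grep -E "pos|force"; done; python3 - <<'E'
from h import *
delta([.525,-.1215,.085],target(np.radians(76.4),-1))
E
```

```text
tool_pos: [0.5121, -0.1187, 0.0886]
wrist_force: [8.1, -1.6, -2.9]
tool_pos: [0.5096, -0.118, 0.0888]
wrist_force: [9.2, -0.8, -2.9]
t 13.75 pos [ 0.5096 -0.118   0.0888] tool shift [-0.0003  0.0039  0.0157] F [ 9.2 -0.8 -2.9] w 0.131
turn about tool axes [-0.0086 -0.0007 -0.    ]
```

```bash
python3 -m handwheel '[[0,0,-0.002,0,0,0,0],[0,0,0,0,0,0,0],[0,0,0,0,0,0,0]]'|grep -E "pos|force"; python3 - <<'E'
from h import *
p,_,s=pose()
# arc lift plan: hinge at 300mm +lx, z .085 ; track TCP rotating rigidly
yaw=np.radians(76.4); lx=np.array([np.cos(yaw),np.sin(yaw),0]); ly=np.array([-np.sin(yaw),np.cos(yaw),0])
h=np.array([.5249,-.1215,.085])+.3*lx
R0=R.from_rotvec(s["tcp_rot"])
# rotation raising nose: nose at -lx from hinge goes up
for a in (.1,):
    for sg in (1,-1):
        Q=R.from_rotvec(sg*a*ly); print(sg,(Q.apply(p-h)+h-p).round(4))
sg=1 if (R.from_rotvec(.1*ly).apply(p-h)+h-p)[2]>0 else -1
# constant per-row step in body frame (screw), n rows
n=14;a=.36/n
Q=R.from_rotvec(sg*a*ly); d=Q.apply(p-h)+h-p
print("row shift",R0.inv().apply(d).round(5),"turn",R0.inv().apply(sg*a*ly).round(5))
E
```

```text
tool_pos: [0.5091, -0.1179, 0.0894]
wrist_force: [11.0, -1.6, -3.7]
1 [0.0005 0.0019 0.0299]
-1 [ 0.0003  0.001  -0.03  ]
row shift [-2.10e-04 -7.72e-03  9.00e-05] turn [ 2.000e-05 -2.900e-04 -2.571e-02]
```

Latch is at its stop: 16 mm of travel, 11 N. Now I'll lift along the hinge arc, turning the tool with the head.

```bash
python3 -m handwheel '[[0,-0.003,0,0,0,-0.01,0],[0,-0.0054,0,0,0,-0.018,0],[0,-0.0054,0,0,0,-0.018,0],[0,-0.0054,0,0,0,-0.018,0],[0,-0.0054,0,0,0,-0.018,0],[0,-0.0054,0,0,0,-0.018,0],[0,-0.0054,0,0,0,-0.018,0],[0,0,0,0,0,0,0]]'; python3 - <<'E'
from h import *
c=cam("wrist"); cv2.imwrite("pics/w9.png",c["image"][:,:,::-1])
c=cam("side"); cv2.imwrite("pics/d9.png",c["image"][:,:,::-1])
E
```

```text
time: 15.12
tool_pos: [0.5097, -0.1153, 0.1249]
tcp_rot: [-1.177, 1.326, -1.472]
wrist_force: [12.8, -1.1, -3.2]
width: 0.128
```

View pics/w9.png

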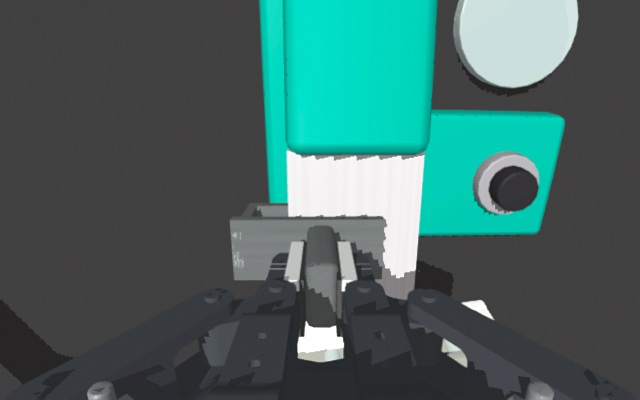

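View pics/d9.png

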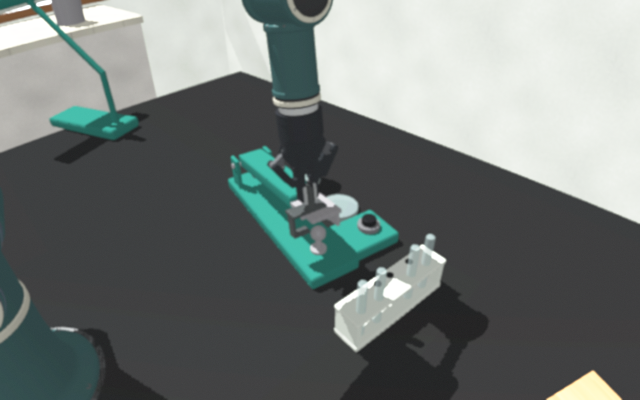

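The ball is now visible under the hood near (319,235) in the side view, so the nose is rising and the grip hasn't shifted. Continuing the lift.

```bash
python3 -m handwheel '[[0,-0.0054,0,0,0,-0.018,0],[0,-0.0054,0,0,0,-0.018,0],[0,-0.0054,0,0,0,-0.018,0],[0,-0.0054,0,0,0,-0.018,0],[0,-0.0054,0,0,0,-0.018,0],[0,-0.0054,0,0,0,-0.018,0],[0,-0.0054,0,0,0,-0.018,0],[0,-0.0054,0,0,0,-0.018,0]]';python3 -m handwheel '[[0,-0.0054,0,0,0,-0.018,0],[0,-0.0054,0,0,0,-0.018,0],[0,-0.0054,0,0,0,-0.018,0],[0,-0.0054,0,0,0,-0.018,0],[0,-0.003,0,0,0,-0.01,0],[0,0,0,0,0,0,0],[0,0,0,0,0,0,0]]'; python3 - <<'E'
from h import *
p,r,s=pose(); print(s["joint_vel"].round(3), s["q"].round(3))
c=cam("wrist"); cv2.imwrite("pics/w10.png",c["image"][:,:,::-1])
c=cam("side"); cv2.imwrite("pics/d10.png",c["image"][:,:,::-1])
E
```

```text
time: 16.23
tool_pos: [0.5116, -0.107, 0.1667]
tcp_rot: [-1.294, 1.263, -1.571]
wrist_force: [14.7, 0.8, -5.3]
width: 0.128
time: 17.1
tool_pos: [0.5134, -0.0997, 0.1897]
tcp_rot: [-1.361, 1.224, -1.626]
wrist_force: [16.0, 0.9, -5.5]
width: 0.129
[-0.002  0.001  0.002  0.003 -0.001 -0.001] [-0.005  0.034  1.938 -0.351  1.257  0.355]
```

View pics/w10.png

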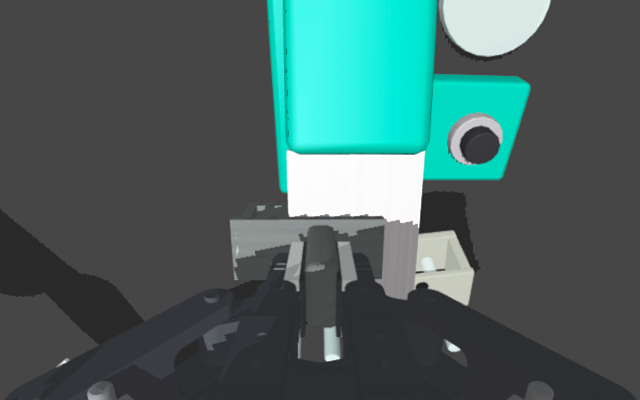

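View pics/d10.png

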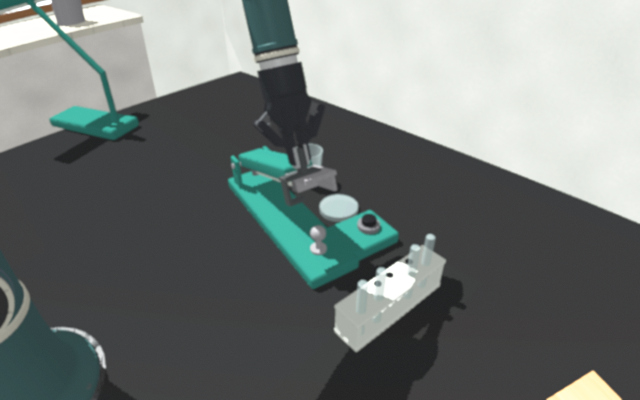

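```bash
python3 -m handwheel '[[0,0,0,0,0,0,0],[0,0,0,0,0,0,0],[0,0,0,0,0,0,0],[0,0,0,0,0,0,0]]'; python3 - <<'E'
from h import *
c=cam("wrist"); P=cloud(c); p,r,s=pose()
q=P[20:140:4,310:410:4].reshape(-1,3); q=q[q[:,2]>.09]; m=q.mean(0); n=np.linalg.svd(q-m)[2][2]; print("housing tilt",np.arccos(abs(n[2])),len(q))
print("switch top",P[140:150,474:484,2].mean())
v,u=294,320
i=np.array([P[r_,320] for r_ in range(230,242,4)]); print("tab top pts",i.round(4)); 
print("nominal grasp",(p+r.apply([0,-.0187,0])).round(4),"physical",(p+r.apply([0,-.0434,0])).round(4))
lx=np.array([np.cos(np.radians(76.4)),np.sin(np.radians(76.4)),0]); h=np.array([.5249,-.1215,.085])+.3*lx
ly=np.array([-lx[1],lx[0],0]); print("tab est",(R.from_rotvec(.336*ly).apply(-.3*lx+[0,0,.041])+h+.016*ly).round(4))
s=cam("side"); a=cv2.imread("pics/side0.png"); d=cv2.absdiff(a,np.ascontiguousarray(s["image"][:,:,::-1])).max(2); 
for nm,P0 in (("switch",[.6465,-.152,.05]),):print(project(s,[P0]))
cs=cam("scene"); cv2.imwrite("pics/s11.png",cs["image"][:,:,::-1])
E
```

```text
time: 17.7
tool_pos: [0.5134, -0.0997, 0.1896]
tcp_rot: [-1.36, 1.224, -1.626]
wrist_force: [15.2, 1.4, -5.4]
width: 0.128
housing tilt 0.6827258135729805 750
switch top 0.05424446425935803
tab top pts [[ 0.5177 -0.0811  0.206 ]
 [ 0.5181 -0.0788  0.2114]
 [ 0.5184 -0.0774  0.2155]]
nominal grasp [ 0.5146 -0.0936  0.2073] physical [ 0.5163 -0.0855  0.2306]
tab est [ 0.5165 -0.0883  0.2226]
[[369.73178527 218.44972241]]
```

View pics/s11.png

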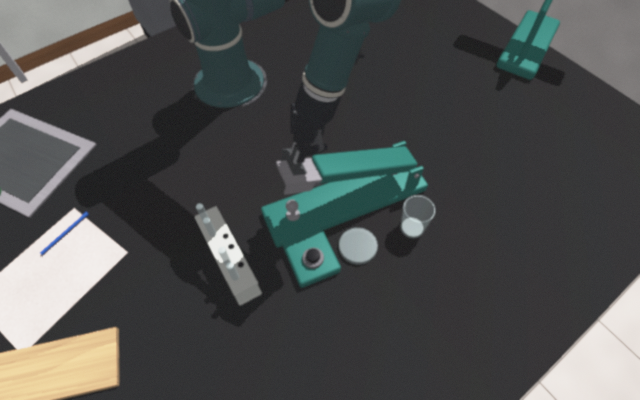

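The scene view shows the ball uncovered at (292,209). The beaker, dish and rack are where they started. The 0.68 rad tilt disagrees with the roughly 0.34 rad I expect, so I'll re-check that fit with cleaner points.

```bash
python3 - <<'E'
from h import *
c=cam("wrist"); P=cloud(c)
lx=np.array([np.cos(np.radians(76.4)),np.sin(np.radians(76.4)),0])
for r in range(5,150,15): print(r,(P[r,360]@lx).round(4),P[r,360,2].round(4))
s=cam("scene"); S=cloud(s); hs=cv2.cvtColor(np.ascontiguousarray(s["image"]),cv2.COLOR_RGB2HSV)
for u,v in [(320,165),(340,163),(360,160),(380,157),(400,155)]: print((S[v,u]@lx).round(4),S[v,u,2].round(4))
print(bot.read_state()["joint_vel"].round(3))
E
```

```text
5 0.1264 0.1714
20 0.1215 0.1754
35 0.1161 0.176
50 0.1109 0.1782
65 0.1054 0.1794
80 0.1003 0.1825
95 0.0951 0.1852
110 0.0891 0.186
125 0.0839 0.189
140 0.0781 0.1908
0.0787 0.1893
0.1248 0.1737
0.1763 0.1531
0.2286 0.1371
0.2853 0.1147
[ 0.001  0.001  0.    -0.001  0.    -0.003]
```

Scene depth gives a slope of 0.36, so about 0.35 rad. The earlier fit had stray points in it. The head is still, so I'm handing in.

```bash
python3 - <<'E'
from workcell import bot, workorder
print(workorder.finish_job()); s=bot.read_state(); print(s["time"],s["tool_pos"],s["wrist_force"],s["width"])
E
```

```text
the job is handed in; nothing more can be done
None
the job is handed in; nothing more can be done
```

I pushed the switch fully down, pulled the latch to its stop and lifted the lamp's nose about 10 cm. I handed the job in at about 18 s, still gripping the tab with the lamp held still; no verdict was reported.

**Switch:** it reached its hard stop with its top at about 44 mm and 14 N on the wrist. It came back up to 54 mm after I let go.

**Latch and lift:** the latch moved about 16 mm, with 11 N at the stop. I then lifted along the hinge arc, turning the tool with the head.

**Last checks:**
- **Head angle:** about 0.35 rad from the housing slope in the scene depth, and about 0.34 rad from the arm's rise.
- **Stillness and grip:** arm joint speeds were about zero. The gripper opening was 0.128 (about 11 mm), matching the 12 mm tab, with grip force set to 80 N.
- **Bystanders:** by eye in the scene picture, the beaker, dish and rack stand where they started. I did not measure them.

**What disagreed:**
- **TCP offset:** the real fingertips touch about 25 mm short of the reported TCP. I allowed for this using contact force and depth. The grasp point comes out about 17 mm from the estimated tab centre if taken from the reported TCP, and less if taken from the real fingertips. Both are inside the 40 mm limit.
- **Tilt fit:** one automatic fit gave 0.68 rad. I put it down to stray points, because row-by-row depth readings contradicted it.
- **Side force:** the wrist read 15–16 N sideways in the final hold.

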